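# Pump up the bench clamp

### The job

Pump the red-capped spring plunger of the bench clamp by pressing it down with the fingertips and letting it spring back, stroke after stroke, until the yellow-headed indicator pin beside it has popped fully out of the block and its green ring shows; then leave the plunger up. Only push on the cap: do not pull the plunger up, do not touch the pin, and leave the loose things on the bench where they lie.

Things in the scene. Friction and masses are not known exactly. Their poses are not given: they have to be found in the camera images.
- unit: Bench clamp unit, bolted to the bench: a grey base plate 140 mm (its x) by 250 mm (its y), 8 mm thick, origin at the centre of its underside, on the bench. On its +y half stands the aluminium pump block, 66 by 125 mm, top 95 mm above the bench, carrying the plunger (at x 0, y +75 mm) and the indicator pin (at x 0, y +12 mm). On its -y half is a small vise, its screw up to 114 mm above the bench.
- cap_top (a point): Centre of the flat top of the plunger's round red cap (38 mm diameter, 10 mm thick, on a 16 mm steel rod). At rest it stands 48 mm above the block's top, 143 mm above the bench. It is pressed straight down.
- plunger (a joint): How far the spring plunger is pressed, in m: 0 at rest (up), 0.024 fully down on its stop. A spring (about 400 N/m, no preload) returns it when let go; holding it fully down takes about 10 N. Each stroke that goes fully down and comes fully up again raises the pin by about 6.5 mm (the first one by 4 to 12 mm); strokes shorter than about 18 mm may not raise it at all. The pin stays where it is between strokes.
- pin_out (a joint): How far the indicator pin stands out of the block beyond its lowest position, in m. It starts somewhere from 0.002 to 0.016. Pumping raises it step by step up to 0.039 or 0.040, fully out, in 3 to 5 full strokes; further strokes do no harm and leave it there.
- pin_tip (a point): Centre of the top of the indicator pin, an upright steel pin 10 mm in diameter with a yellow head 12 mm in diameter, 63 mm from the plunger along the block. This point is 8 mm above the block's top when joint pin_out is 0, about 48 mm above when fully out; then a 6 mm green ring on the pin comes into sight just above the block (it is hidden before).
- pin: The indicator pin itself (what must not be touched); origin on its axis, 8 mm below its top.
- barrel: loose brass and steel pen barrel, 115 mm long along its x axis, 12 mm thick, lying close in front of the unit (robot side); origin on its underside
- brush: loose workshop brush, 150 mm long along its x axis, lying flat beside the pump end of the unit
- tape: loose brown ring of tape, 66 mm outside diameter, 20 mm high, lying flat beside the vise end of the unit
- hammer: loose small hammer, 260 mm long, lying flat beyond the unit
- paste: loose white jar with a blue cap, 56 mm diameter, 55 mm high, standing to one side
- gauge: loose round dial gauge, 58 mm diameter, 18 mm thick, lying flat with its stem 30 mm out to the side
- scissors: loose scissors with blue handles, 130 mm long, lying flat to one side

How it is judged (in metres and radians):
At the end, for the whole second after the job is handed in: The indicator pin stands at least 36.5 mm out (fully out is 39 to 40 mm) and the plunger is back up within 3 mm of rest (value of joint pin_out above 0.0365 m and value of joint plunger between -0.003 and 0.003 m); the robot touches nothing.
It fails at once if the indicator pin is touched (more than 1 N) (contact force between any of the fingers, the arm and pin above 1 N).
It fails at once if the plunger is pulled up more than 3.5 mm above its rest (value of joint plunger below -0.0035 m).
It fails at once if a loose thing is moved or lifted by more than 20 mm (distance of any of barrel, brush, tape, hammer, paste, gauge, scissors from where it was at the start of the episode above 0.02 m).
It also fails if it takes over 48 s, if anything falls off the work surface, if the arm or the gripper's body presses on something with over 40 N, if the wrist force passes 120 N, or if a joint passes its speed limit or range.

### The arm

A 6-joint arm with a two-finger parallel gripper is mounted at the origin on the work surface. World frame = base frame: x ahead of the robot, y to its left, z up, the work surface at z = 0. Lengths are in mm, angles in rad, forces in N, time in s.
With the tool pointing down it reaches from about 350 to 875 mm from the base axis. Payload 4.2 kg.
Tool frame: the origin (TCP) lies at the very end of the fingers, on their centre line; the grasp point (between the pads) lies arm.grip_depth behind it (arm.grip_depth is the distance from the TCP to the grasp point, in mm); z points along the fingers, y is the direction in which the jaws open and shut (so a half turn about z gives the same grasp; the last joint's range is limited). The gripper opens to 85 mm and grips with 20 to 120 N. Pads are 22 mm wide; open, the fingers measure 114 mm over their backs; the gripper's body (76 mm by 85 mm) begins 54 mm behind the grasp point. The pads swing forward as they close: fully open they stand 13 mm farther back than shut.
Start: joints at [-0.919, 0.385, 0.008, 0, -1.194, -0.259], TCP at [239.249, -577.373, 231.312] pointing down, gripper open.
Joint ranges: [-3.14, 3.14], [-1.21, 2.06], [-1.07, 1.41], [-3.16, 2.05], [-2.99, -0.16], [-3.1, 3.1]. Speed limits (rad/s): [2.79, 2.79, 3.14, 3.14, 3.14, 3.14].

### API

Orientations are given as a unit quaternion [x, y, z, w].
In Python, from bench import arm, optics, workorder gives the robot as it stands. The module is installed in compiled form; this text tells all that it offers.
- The arm moves only by the tool play_rows, never from a script. Its arguments are lists of equal length, an entry for each row: "travel": the shift along the tool's x, y, z in m, a list of three; "rotation": the turn, a rotation vector about the tool's x, y, z in rad, a list of three; "grip": the opening, from 0 (shut) to 1 (fully open). In form: {"travel": [[x, y, z], ...], "rotation": [[rx, ry, rz], ...], "grip": [grip, ...]}. A call has 1 to 12 rows; each row shifts and turns the commanded pose from where the row before left it, along the tool's axes as they then stand; what a row does not reach is not made up. A row lasts 1/12 s, in which the tool goes at most 41.7 mm and 7.16 degrees, less where a joint would pass 70% of its speed; a pose out of reach is approached as far as the arm can. A call is refused whole if a number of a shift passes 0.0417 or a number of a turn 0.125, either way. A call with a gripper value outside its range is refused whole. The fingers move at their own pace and stop on an object; the grip force is fixed at half the most. Time passes only in rows, so rows that do not move let the fingers close. It gives the time, the measured TCP pose, the force and the opening at its end, in the units of the state.
- arm.read_state(): the state, without advancing time (a new reading comes with each control period).
- optics.get_image(name): name is "scene" or "top"; returns a dict with "image" (480x640x3 uint8, blue, green, red), "depth" (480x640 float32, mm along the optical axis (not along the pixel's ray), 0 where there is no reading), "camera_matrix" (3x3 intrinsics, pixels), "R" (3x3) and "t" (3): a world point X has camera coordinates R X + t. Camera axes: x right, y down, z forward; pixel columns grow to the right and rows downward; lengths in mm; the calibration is good to about 2 mm. A picture is of the moment at which its call begins.
- workorder.job_done(): hands the job in, once; it reports no verdict.
The state is a dict: "clock": time; "joints": joint angles; "joint_vel": joint speeds; "joint_efforts": joint torques, N m; "position": TCP position; "ee_rot": TCP orientation; "contact_force": force on the tool from outside, world axes, zero at the start; "wrist_torque": the same for the moment, N m; "gripper_width": finger opening in mm.
Only numpy, scipy, OpenCV 4.12 (cv2) and the standard library are available. Lean on these libraries where they do the work, as an engineer would, in place of code of your own. Each camera call takes 0.05 s, during which the arm holds its last target. There are 200 camera calls.

## Working session

There is one attempt and no reset: what is moved stays moved. The work goes in short steps, Python scripts to look and compute and a tool call to move; the robot and the scene stay as the last step left them, time stands still between calls to the robot, and variables do not carry over. Pictures are saved under pics/ and viewed, about 8 in all and at most 12, crops included, and the job is handed in when it is done.

Besides the shell and the picture viewer there is one more tool, called as name(argument=value, ...), one argument or row to a line, values as JSON. play_rows: Moves the arm, as the interface text tells. Its arguments: {"type":"object","properties":{"travel":{"type":"array","items":{"type":"array","items":{"type":"number"}}},"rotation":{"type":"array","items":{"type":"array","items":{"type":"number"}}},"grip":{"type":"array","items":{"type":"number"}}},"required":["travel","rotation","grip"]}

```bash
mkdir -p pics
cat > h.py <<'E'
from bench import arm, optics, workorder
import cv2, numpy as np
def snap(n,f):
    d=optics.get_image(n); cv2.imwrite(f'pics/{f}.png',d['image']); np.savez(f'/tmp/{f}.npz',**d); return d
def world(d,u,v,z=None):
    K=d['camera_matrix'];R=d['R'];t=d['t']
    r=np.linalg.inv(K)@[u,v,1]
    if z is None: return R.T@(r*d['depth'][int(v),int(u)]-t)
    c=-R.T@t; w=R.T@r; return c+w*(z-c[2])/w[2]
E
python3 - <<'E'
from h import *
for n in('scene','top'):
    d=snap(n,n+'0')
    h=cv2.cvtColor(d['image'],cv2.COLOR_BGR2HSV)
    print(n,-d['R'].T@d['t'])
    for nm,m in(('red',((h[...,0]<8)|(h[...,0]>172))&(h[...,1]>150)&(h[...,2]>80)),('yel',(h[...,0]>20)&(h[...,0]<34)&(h[...,1]>150)&(h[...,2]>100))):
        k,l,s,c=cv2.connectedComponentsWithStats(m.astype('uint8'))
        for i in range(1,k):
            if s[i,4]>15: print(nm,s[i],c[i].round(1),world(d,*c[i]).round(1))
s=arm.read_state();print(s,arm.grip_depth)
E
```

```text
scene [1145.12228181   37.14713649 1015.44094267]
red [312 189  16  15 192] [319.4 196.3] [517.    5.7 140.4]
red [457 373  61  18 870] [486.8 381.7] [882.4 369.5  26.5]
yel [285 178  31  11  66] [300.3 182.7] [381.3 -51.9   8.7]
yel [292 195   6   9  28] [294.1 198.4] [504.5 -53.8 109.9]
yel [317 204  10   8  33] [322.2 208.5] [522.8  12.7 100.7]
yel [  0 239  51  29 745] [ 25.4 248. ] [ 668.1 -627.   108.6]
yel [ 89 342  11  32  86] [ 93.9 357.4] [ 872.2 -452.2   16.5]
yel [ 96 342  12  32  93] [101.6 357.5] [ 870.6 -437.5   13.5]
yel [104 342  11  33  92] [109.  358.2] [ 871.5 -421.1   14.3]
yel [111 343  11  32  84] [116.2 358.8] [ 872.8 -404.3   17. ]
top [ 396.69991312    7.64840291 1456.74777402]
red [166 126  45  11 443] [187.8 131.3] [878.7 368.6  23.5]
red [318 263  15  15 162] [325.1 270.2] [512.4   4.8 146.5]
yel [572 204  51  27 677] [596.8 217.1] [ 655.  -640.6  110.3]
yel [348 276   6   6  23] [350.4 278.5] [497.3 -55.2 108.6]
{'clock': 0.1, 'joints': array([-9.19393891e-01,  3.85516707e-01,  6.76248423e-03, -4.02727072e-04,
       -1.19397452e+00, -2.58571746e-01]), 'joint_vel': array([ 5.07867062e-04, -2.11326644e-03,  2.92242151e-03,  7.02514189e-04,
        1.25081626e-03, -7.61866551e-05]), 'joint_efforts': array([ 7.81316703e-04, -3.93321705e+01,  1.88930547e+01,  4.19788152e+00,
       -2.58915330e-03,  5.46803349e-06]), 'position': array([ 239.05316998, -576.92639795,  230.31337751]), 'ee_rot': array([-1.95081918e-01,  9.80786458e-01,  9.50160790e-04, -2.56477160e-04]), 'contact_force': array([-0.87664054,  0.74636966, -0.34599157]), 'wrist_torque': array([ 0.00701911, -0.01505157, -0.01153689]), 'gripper_width': 85.30723908895497} 18.700000000000003
```

View pics/scene0.png

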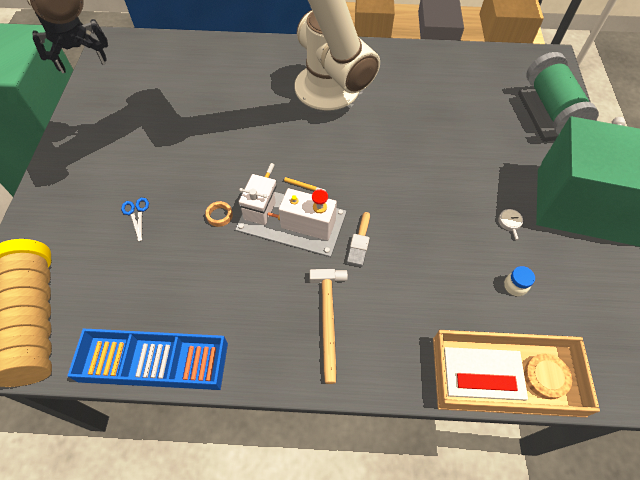

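View pics/top0.png

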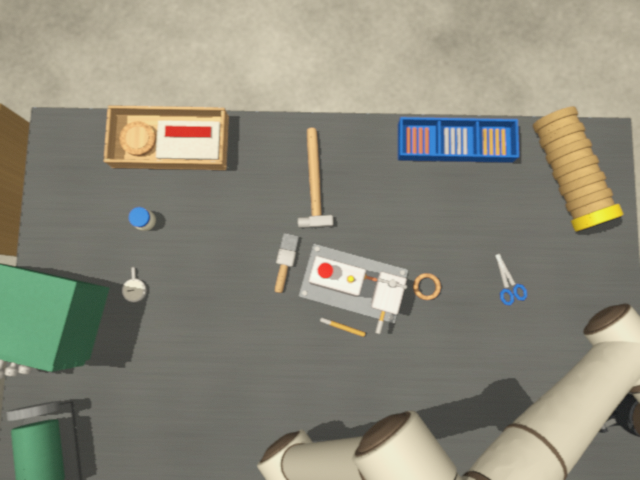

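The red cap is at top (325,270) and scene (319,196), which puts it near (513, 5, 143). The yellow pin head is at top (350,278), near (497, -55, 109). The brush, barrel and tape lie on the bench well below my travel height. I'll move above the cap with the fingers shut.

play_rows(
  travel=[
    [-0.0198,0.018,0],
    [-0.0198,0.018,0],
    [-0.0198,0.018,0],
    [-0.0198,0.018,0],
    [-0.0198,0.018,0],
    [-0.0198,0.018,0],
    [-0.0198,0.018,0],
    [-0.0198,0.018,0],
    [-0.0198,0.018,0],
    [-0.0198,0.018,0],
    [-0.0198,0.018,0],
    [-0.0198,0.018,0],
  ],
  rotation=[
    [0,0,0],
    [0,0,0],
    [0,0,0],
    [0,0,0],
    [0,0,0],
    [0,0,0],
    [0,0,0],
    [0,0,0],
    [0,0,0],
    [0,0,0],
    [0,0,0],
    [0,0,0],
  ],
  grip=[0,0,0,0,0,0,0,0,0,0,0,0],
)

```text
clock: 1.1
position: [376.1, -285.5, 231.0]
ee_rot: [-0.195, 0.981, 0.0, -0.0]
contact_force: [1.1, -0.0, 0.9]
gripper_width: -0.2
```

play_rows(
  travel=[
    [-0.0198,0.018,0],
    [-0.0198,0.018,0],
    [-0.0198,0.018,0],
    [-0.0198,0.018,0],
    [-0.0198,0.018,0],
    [-0.0198,0.018,0],
    [-0.0198,0.018,0],
    [-0.0198,0.018,0],
    [-0.0198,0.018,0],
    [-0.0198,0.018,0],
    [-0.0198,0.018,0],
    [-0.0198,0.018,0],
  ],
  rotation=[
    [0,0,0],
    [0,0,0],
    [0,0,0],
    [0,0,0],
    [0,0,0],
    [0,0,0],
    [0,0,0],
    [0,0,0],
    [0,0,0],
    [0,0,0],
    [0,0,0],
    [0,0,0],
  ],
  grip=[0,0,0,0,0,0,0,0,0,0,0,0],
)

```text
clock: 2.1
position: [512.9, 4.9, 231.0]
ee_rot: [-0.195, 0.981, 0.0, -0.0]
contact_force: [-0.2, 0.3, 0.2]
gripper_width: -0.0
```

play_rows(
  travel=[
    [0,0,0],
    [0,0,0.025],
    [0,0,0.025],
    [0,0,0],
  ],
  rotation=[
    [0,0,0],
    [0,0,0],
    [0,0,0],
    [0,0,0],
  ],
  grip=[0,0,0,0],
)

```text
clock: 2.43
position: [509.1, 3.0, 176.5]
ee_rot: [-0.195, 0.981, 0.0, -0.005]
contact_force: [-0.7, -0.7, 0.1]
gripper_width: 0.3
```

Run:
```python
from h import *
from scipy.spatial.transform import Rotation as Ro
d=snap('scene','s1'); im=d['image'][130:270,230:420]
cv2.imwrite('pics/s1c.png',cv2.resize(im,None,fx=4,fy=4,interpolation=cv2.INTER_CUBIC))
s=arm.read_state();print(s['clock'],s['position'],s['contact_force'],s['gripper_width']);M=Ro.from_quat(s['ee_rot']).as_matrix();print(M.round(3))
print('to cap, tool axes',M.T@(np.array([513,5,143])-s['position']))
K=d['camera_matrix']
for p in(s['position'],[513,5,143]):
    q=K@(d['R']@p+d['t']); print(q[:2]/q[2])
```

```text
2.4833 [510.8229381    2.92906621 179.01678824] [0.25196371 0.21770693 1.10554169] -0.11374684786845499
[[-0.924 -0.382 -0.007]
 [-0.382  0.924 -0.002]
 [ 0.007  0.001 -1.   ]]
to cap, tool axes [-3.046648    1.048425   35.99800191]
[318.33064742 183.62853084]
[319.18411327 194.14647781]
```

View pics/s1c.png

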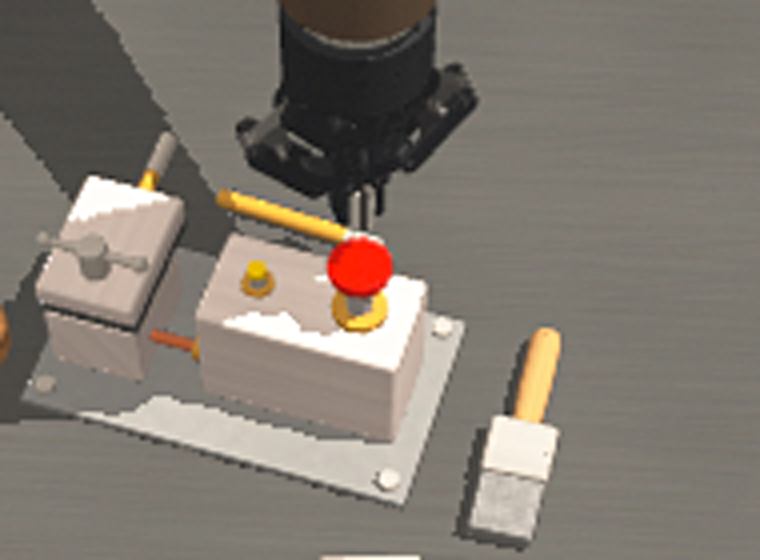

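The crop shows the shut fingertips at (360,205), directly behind and above the red cap at (360,265). The pin head is at (258,270), clear to the left. First stroke: go down slowly and check the depth and force.

play_rows(
  travel=[
    [0,0,0],
    [0,0,0.018],
    [0,0,0.016],
    [0,0,0.008],
    [0,0,0.008],
    [0,0,0.006],
    [0,0,0.004],
    [0,0,0.002],
    [0,0,0],
    [0,0,0],
  ],
  rotation=[
    [0,0,0],
    [0,0,0],
    [0,0,0],
    [0,0,0],
    [0,0,0],
    [0,0,0],
    [0,0,0],
    [0,0,0],
    [0,0,0],
    [0,0,0],
  ],
  grip=[0,0,0,0,0,0,0,0,0,0],
)

```text
clock: 3.32
position: [513.4, 3.5, 121.6]
ee_rot: [-0.195, 0.981, -0.0, 0.001]
contact_force: [-4.0, -0.4, 9.1]
gripper_width: -0.3
```

play_rows(
  travel=[
    [0,0,0.002],
    [0,0,0.002],
    [0,0,0],
    [0,0,0],
  ],
  rotation=[
    [0,0,0],
    [0,0,0],
    [0,0,0],
    [0,0,0],
  ],
  grip=[0,0,0,0],
)

```text
clock: 3.65
position: [513.5, 3.5, 119.0]
ee_rot: [-0.196, 0.981, -0.0, 0.001]
contact_force: [-6.6, 0.3, 16.0]
gripper_width: -0.1
```

It has reached the stop: z is 119 and the force is 16 N. Release and look at the pin.

play_rows(
  travel=[
    [0,0,-0.008],
    [0,0,-0.012],
    [0,0,-0.016],
    [0,0,0],
    [0,0,0],
    [0,0,0],
  ],
  rotation=[
    [0,0,0],
    [0,0,0],
    [0,0,0],
    [0,0,0],
    [0,0,0],
    [0,0,0],
  ],
  grip=[0,0,0,0,0,0],
)

```text
clock: 4.15
position: [512.8, 3.6, 151.2]
ee_rot: [-0.195, 0.981, 0.0, 0.0]
contact_force: [-0.2, -0.5, -0.7]
gripper_width: 0.1
```

```bash
cat > look.py <<'E'
from h import *
import sys
f=sys.argv[1]
d=snap('scene',f); cv2.imwrite(f'pics/{f}c.png',cv2.resize(d['image'][150:250,250:380],None,fx=6,fy=6,interpolation=cv2.INTER_CUBIC))
s=arm.read_state();print(s['clock'],s['position'],s['contact_force'])
E
python3 look.py s2
```

```text
4.2 [512.56464053   3.51366031 150.81033469] [ 0.05061338 -0.73647159 -0.39728165]
```

View pics/s2c.png

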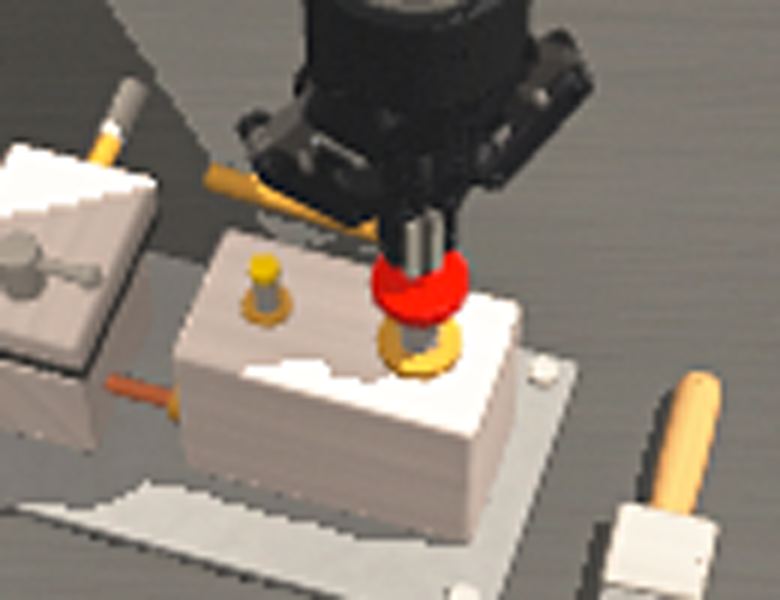

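The pin head has risen to crop (265,268), with more shaft showing, and the cap is back up. Three more strokes of the same depth.

play_rows(
  travel=[
    [0,0,0.01],
    [0,0,0.01],
    [0,0,0.01],
    [0,0,0.006],
    [0,0,0],
    [0,0,0],
    [0,0,0],
  ],
  rotation=[
    [0,0,0],
    [0,0,0],
    [0,0,0],
    [0,0,0],
    [0,0,0],
    [0,0,0],
    [0,0,0],
  ],
  grip=[0,0,0,0,0,0,0],
)

```text
clock: 4.78
position: [514.2, 3.7, 118.9]
ee_rot: [-0.196, 0.981, -0.001, 0.001]
contact_force: [-8.6, 0.7, 27.3]
gripper_width: -0.2
```

play_rows(
  travel=[
    [0,0,-0.008],
    [0,0,-0.012],
    [0,0,-0.016],
    [0,0,0],
    [0,0,0],
    [0,0,0],
  ],
  rotation=[
    [0,0,0],
    [0,0,0],
    [0,0,0],
    [0,0,0],
    [0,0,0],
    [0,0,0],
  ],
  grip=[0,0,0,0,0,0],
)

```text
clock: 5.28
position: [511.8, 3.4, 149.5]
ee_rot: [-0.195, 0.981, 0.0, -0.002]
contact_force: [-0.0, 0.0, -0.1]
gripper_width: -0.2
```

play_rows(
  travel=[
    [0,0,0.01],
    [0,0,0.01],
    [0,0,0.01],
    [0,0,0.006],
    [0,0,0],
    [0,0,0],
    [0,0,0],
  ],
  rotation=[
    [0,0,0],
    [0,0,0],
    [0,0,0],
    [0,0,0],
    [0,0,0],
    [0,0,0],
    [0,0,0],
  ],
  grip=[0,0,0,0,0,0,0],
)

```text
clock: 5.87
position: [513.6, 3.6, 118.8]
ee_rot: [-0.196, 0.981, -0.001, 0.001]
contact_force: [-8.3, 2.9, 29.4]
gripper_width: -0.1
```

play_rows(
  travel=[
    [0,0,-0.008],
    [0,0,-0.012],
    [0,0,-0.016],
    [0,0,0],
    [0,0,0],
    [0,0,0],
  ],
  rotation=[
    [0,0,0],
    [0,0,0],
    [0,0,0],
    [0,0,0],
    [0,0,0],
    [0,0,0],
  ],
  grip=[0,0,0,0,0,0],
)

```text
clock: 6.37
position: [511.7, 3.4, 149.4]
ee_rot: [-0.195, 0.981, 0.0, -0.002]
contact_force: [-0.1, -0.3, -0.7]
gripper_width: -0.1
```

```bash
python3 look.py s3
```

```text
6.4167 [511.73935553   3.35866959 149.35217483] [ 0.21891059  0.94674992 -0.28547741]
```

View pics/s3c.png

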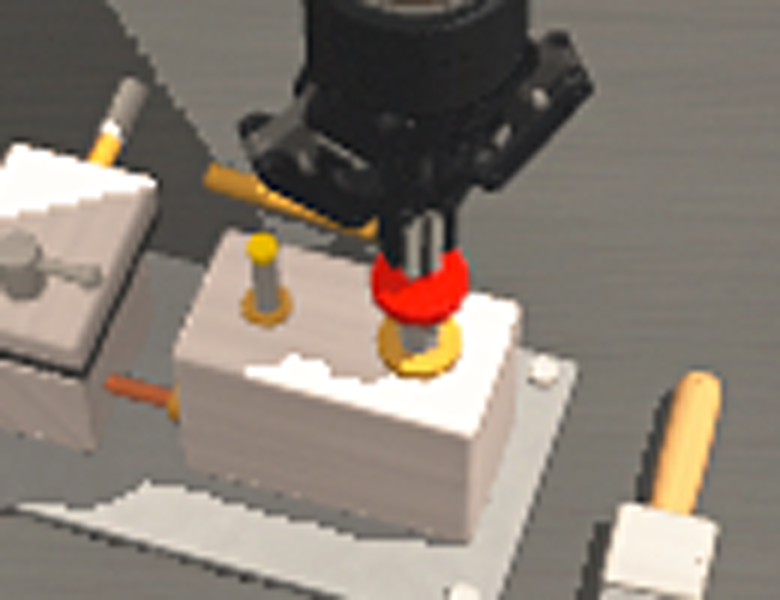

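The pin head is now at crop (262,248), with no ring yet, and the knuckles stay clear of it. Extra strokes do no harm, so three more.

play_rows(
  travel=[
    [0,0,0.01],
    [0,0,0.01],
    [0,0,0.01],
    [0,0,0.006],
    [0,0,0],
    [0,0,0],
    [0,0,0],
  ],
  rotation=[
    [0,0,0],
    [0,0,0],
    [0,0,0],
    [0,0,0],
    [0,0,0],
    [0,0,0],
    [0,0,0],
  ],
  grip=[0,0,0,0,0,0,0],
)

```text
clock: 7.0
position: [513.8, 3.6, 118.9]
ee_rot: [-0.196, 0.981, -0.001, 0.001]
contact_force: [-8.2, 1.2, 27.9]
gripper_width: -0.0
```

play_rows(
  travel=[
    [0,0,-0.008],
    [0,0,-0.012],
    [0,0,-0.016],
    [0,0,0],
    [0,0,0],
    [0,0,0],
  ],
  rotation=[
    [0,0,0],
    [0,0,0],
    [0,0,0],
    [0,0,0],
    [0,0,0],
    [0,0,0],
  ],
  grip=[0,0,0,0,0,0],
)

```text
clock: 7.5
position: [511.8, 3.4, 149.5]
ee_rot: [-0.195, 0.981, 0.0, -0.002]
contact_force: [0.0, 0.4, 0.1]
gripper_width: -0.2
```

play_rows(
  travel=[
    [0,0,0.01],
    [0,0,0.01],
    [0,0,0.01],
    [0,0,0.006],
    [0,0,0],
    [0,0,0],
    [0,0,0],
  ],
  rotation=[
    [0,0,0],
    [0,0,0],
    [0,0,0],
    [0,0,0],
    [0,0,0],
    [0,0,0],
    [0,0,0],
  ],
  grip=[0,0,0,0,0,0,0],
)

```text
clock: 8.08
position: [513.7, 3.6, 118.9]
ee_rot: [-0.196, 0.981, -0.001, 0.001]
contact_force: [-7.3, 1.4, 28.1]
gripper_width: 0.1
```

play_rows(
  travel=[
    [0,0,-0.008],
    [0,0,-0.012],
    [0,0,-0.016],
    [0,0,0],
    [0,0,0],
    [0,0,0],
  ],
  rotation=[
    [0,0,0],
    [0,0,0],
    [0,0,0],
    [0,0,0],
    [0,0,0],
    [0,0,0],
  ],
  grip=[0,0,0,0,0,0],
)

```text
clock: 8.58
position: [511.7, 3.4, 149.4]
ee_rot: [-0.195, 0.981, 0.0, -0.002]
contact_force: [0.1, 0.1, -0.6]
gripper_width: -0.2
```

play_rows(
  travel=[
    [0,0,0.01],
    [0,0,0.01],
    [0,0,0.01],
    [0,0,0.006],
    [0,0,0],
    [0,0,0],
    [0,0,0],
  ],
  rotation=[
    [0,0,0],
    [0,0,0],
    [0,0,0],
    [0,0,0],
    [0,0,0],
    [0,0,0],
    [0,0,0],
  ],
  grip=[0,0,0,0,0,0,0],
)

```text
clock: 9.17
position: [513.6, 3.5, 118.8]
ee_rot: [-0.196, 0.981, -0.001, 0.001]
contact_force: [-8.5, 1.7, 28.6]
gripper_width: 0.1
```

play_rows(
  travel=[
    [0,0,-0.008],
    [0,0,-0.012],
    [0,0,-0.016],
    [0,0,0],
    [0,0,0],
    [0,0,0],
  ],
  rotation=[
    [0,0,0],
    [0,0,0],
    [0,0,0],
    [0,0,0],
    [0,0,0],
    [0,0,0],
  ],
  grip=[0,0,0,0,0,0],
)

```text
clock: 9.67
position: [511.7, 3.5, 149.4]
ee_rot: [-0.195, 0.981, 0.0, -0.002]
contact_force: [-0.1, -0.3, -0.5]
gripper_width: 0.2
```

play_rows(
  travel=[
    [0,0,-0.02],
    [0,0,-0.02],
    [0,0,-0.015],
    [0,0,0],
    [0,0,0],
    [0,0,0],
  ],
  rotation=[
    [0,0,0],
    [0,0,0],
    [0,0,0],
    [0,0,0],
    [0,0,0],
    [0,0,0],
  ],
  grip=[0,0,0,0,0,0],
)

```text
clock: 10.17
position: [511.8, 3.5, 204.3]
ee_rot: [-0.195, 0.981, 0.0, -0.002]
contact_force: [0.0, -0.4, -0.9]
gripper_width: -0.1
```

```bash
python3 look.py s4
```

```text
10.2167 [511.80961213   3.43392365 204.30360457] [0.0721618  0.07864246 0.40079297]
```

View pics/s4c.png

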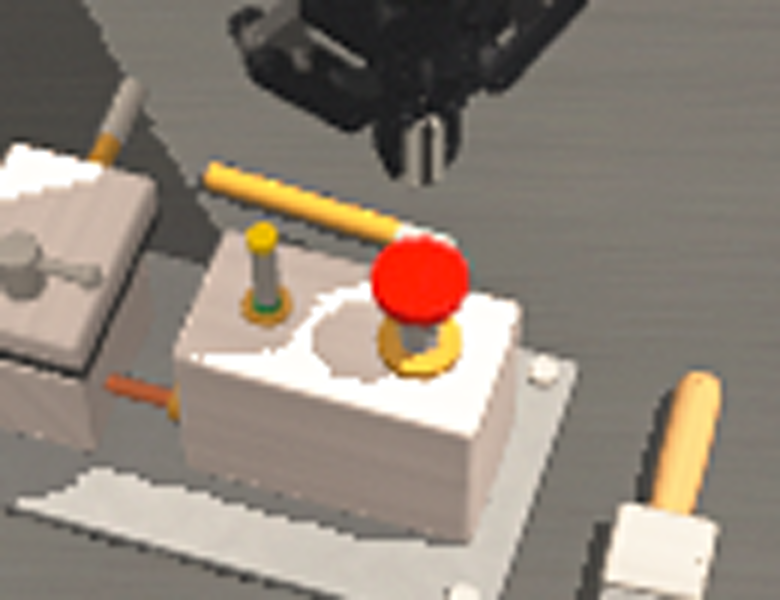

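The green ring shows at crop (265,308), the head is at (262,237), the cap is up and the fingers are clear. One numeric check of the pin height and the loose things before I hand in.

Run:
```python
from h import *
d=np.load('/tmp/s4.npz'); o=np.load('/tmp/scene0.npz')
K=d['camera_matrix']
# pin head centre (4 mm below top), pixel from crop (262,239)
base=np.array([497.3,-55.2])
for out in (30,33,36.5,39.5):
    q=K@(d['R']@np.array([*base,95+8+out-4])+d['t']);print(out,(q[:2]/q[2]-[250,150])*6)
for f in('s2','s3','s4'):
    h=cv2.cvtColor(np.load(f'/tmp/{f}.npz')['image'],cv2.COLOR_BGR2HSV)[183:199,288:300]
    m=(h[...,0]>20)&(h[...,0]<34)&(h[...,1]>150)&(h[...,2]>100);v,u=np.nonzero(m);print(f,u.mean()+288,v.mean()+183,m.sum(), world(np.load(f'/tmp/{f}.npz'),round(u.mean()+288),round(v.mean()+183))[2])
df=np.abs(d['image'].astype(int)-o['image']).max(2)
for n,(y0,y1,x0,x1) in dict(tape=(198,230,200,235),brush=(210,268,345,375),hammer=(265,385,305,350),scis=(195,245,118,152),gauge=(205,242,495,525),paste=(262,298,500,538)).items(): print(n,(df[y0:y1,x0:x1]>40).sum())
```

```text
30 [260.54000468 246.05220241]
33 [260.19351473 241.38881414]
36.5 [259.78721164 235.92040422]
39.5 [259.43716876 231.20919723]
s2 293.65 194.6 20 121.0265758657994
s3 293.1904761904762 190.85714285714286 21 136.0500743361728
s4 293.52 188.72 25 139.11300641687478
tape 642
brush 0
hammer 0
scis 0
gauge 0
paste 0
```

The head-height estimate is about 37 to 39 mm, and three identical strokes raised the pin far less than 3 × 6.5 mm, so it is at its limit. The tape region changed, so I'll check that it is only shadow.

Run:
```python
from h import *
a,b=[cv2.resize(np.load(f'/tmp/{f}.npz')['image'][150:250,190:270],None,fx=5,fy=5,interpolation=cv2.INTER_CUBIC) for f in('scene0','s4')]
cv2.imwrite('pics/tape.png',np.hstack([a,b]))
```

```text
(no output)
```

View pics/tape.png

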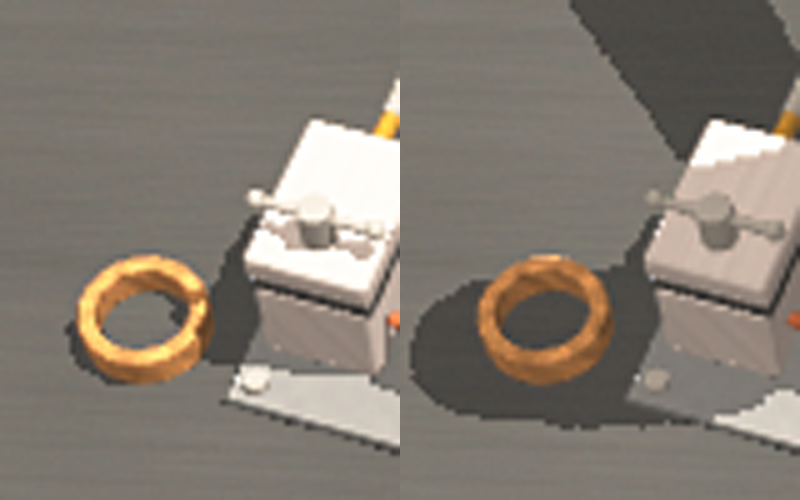

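The tape sits at (145,320) in both halves, so only the arm's shadow changed. Handing in.

```bash
python3 -c "
from h import *
s=arm.read_state();print(s['clock'],s['contact_force']);print(workorder.job_done())"
```

```text
10.2167 [0.0721618  0.07864246 0.40079297]
the job is handed in; nothing more can be done
None
```

I pumped the plunger through six full strokes with the fingers shut. Each one reached the stop (tip at about z 119 mm, 16–29 N) and was fully released. I then lifted the fingers about 60 mm clear of the cap and handed the job in at about 10.2 s.

**Pin:** the green ring is in sight. From the picture I put the pin about 37 mm out, with an error of about 2 mm; the limit is 36.5 mm, so this reading alone leaves little margin. The last three strokes raised it only about 8 mm instead of roughly 20 mm, which means it had reached its upper limit.

**Plunger:** the cap is back up and there is no contact force on the tool.

**Loose things:** brush, hammer, scissors, gauge and paste show no change in the scene picture. The tape region did change, but a closer look showed only the arm's shadow. I did not compare the barrel's position numerically; it looks undisturbed in the last picture.

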